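# Drop the winder's reel onto its drive key and latch it

### The job

The empty grey reel on the blue hand winder sits too high: it is riding on top of the spindle's hidden drive key. Push its crank knob round gently until the reel drops fully home over the key, stopping when it catches because the spindle is locked and must not be forced. Then swing the red latch fully shut over the reel's rim, let go, and leave the other things on the bench where they are.

Things in the scene. Friction and masses are not known exactly. Their poses are not given: they have to be found in the camera images.
- spindle_axis (a point): on the fixed winder stand (blue slab 160 x 240 x 12 mm, z up): on the upright spindle's axis, at the shoulder the reel lands on, 18 mm above the bench. The locked steel spindle, 22 mm thick, ends 92 mm above the bench. Its two opposed keys, 12 mm high, form a bar 40 x 7 mm under the reel, in an unreported direction. The latch post is 92 mm along this frame's -y.
- reel_top (a point): on the axis of the loose grey reel (140 mm across, 57 mm high, 0.5 kg), at its top face; z up, x to the crank knob. A hub slot 11 mm wide along x fits over the keys twice a turn. Riding high this point is 87 mm above the bench, home 75: it drops by its weight after 0.4 to 2.7 rad of turning either way, then stops hard against the keys within 0.25 rad. Turning takes up to 5 N at the crank.
- crank_knob (a point): half-way up the upright black crank knob on the reel, 48 mm from the reel's axis: 19 mm in diameter, from 7 to 44 mm above the reel's top face, this point 26 mm above it. A steel counterweight, 24 mm across and 10 mm high, lies opposite.
- latch_pivot (a point): on the latch's upright axis at mid-thickness of its arm, 83 mm above the bench, on a fixed post 18 mm thick; axes as the stand's. The latch is a red bar 14 mm wide and 8 mm thick: its tip reaches 35 mm from here, its tail 65 mm the other way. Shut, it passes 4 mm over a reel that is home; a high reel blocks it.
- latch_knob (a point): half-way up the upright black knob on the latch's tail, 55 mm from the pivot: 18 mm in diameter, 34 mm high, this point 109 mm above the bench.
- latch (a joint): latch angle: 0 = fully shut on its stop (tip towards the spindle over the reel's rim, tail along the stand's -y), up to 1.7 rad open (tail swung towards the stand's -x, clockwise seen from above). To shut it, push the tail anticlockwise seen from above. It stays where it is left; about 1 to 2 N at the knob.
- multimeter: yellow hand multimeter, 150 x 78 x 47 mm, lying on the bench; bystander, origin at the centre of its underside
- notebook: purple spiral notebook, 148 x 109 x 14 mm; bystander, origin at the centre of its underside
- driver: red-handled screwdriver, 195 mm long, 28 mm thick; bystander, origin under its middle
- tester: blue and white hand component tester, 115 x 62 x 36 mm; bystander, origin at the centre of its underside
- transformer: small black transformer with an orange coil, 56 x 70 x 44 mm; bystander, origin at the centre of its underside
- solder_spool: small standing spool of bright solder, 52 mm across, 45 mm high; bystander, origin at the centre of its underside
Things that resemble listed ones, but are neither listed nor needed, are in the scene too. Of the things that look like the part that bears reel_top, the larger one is meant.

How it is judged:
On the way, in this order (a step that is already met when the one before it is completed fails the run):
1. the reel has dropped fully home over the drive key (z of reel_top in the frame of spindle_axis below 0.0595 m and horizontal distance between reel_top and spindle_axis below 0.006 m and angle between reel_top's own z axis and vertical below 0.05 rad), for 0.2 s.
2. the latch is shut over the reel's rim (value of joint latch below 0.15 rad), for 0.2 s.
At the end, for the whole second after the job is handed in: the reel is home on the stand's shoulder (top face of the flange less than 59.5 mm above the shoulder; 57 when seated), level within 0.05 rad and on the spindle's axis within 6 mm and the latch is within 0.15 rad of fully shut (all of step 1 and value of joint latch below 0.15 rad); the robot touches nothing.
It fails at once if the reel is pushed harder than 25 N (contact force between any of the fingers, the arm and reel above 25 N).
It fails at once if a bystander is moved by more than 20 mm (distance of any of multimeter, notebook, driver, tester, transformer, solder_spool from where it was at the start of the episode above 0.02 m).
It also fails if it takes over 61 s, if anything falls off the work surface, if the arm or the gripper's body presses on something with over 40 N, if the wrist force passes 120 N, or if a joint passes its speed limit or range.

### The arm

A 6-joint arm with a two-finger parallel gripper is mounted at the origin on a cart in front of the work surface, level with it; the furniture and walls round the work are solid. World frame = base frame: x ahead of the robot, y to its left, z up, the work surface at z = 0. Lengths are in m, angles in rad, forces in N, time in s.
With the tool pointing down it reaches from about 0.325 to 0.85 m from the base axis. Payload 4.4 kg.
Tool frame: the origin (TCP) lies on the centre line of the jaws, within the pads' length; the fingertips stand env.tips_ahead ahead of it and the grasp point (between the pads) lies 3 mm ahead of it (env.tips_ahead is the distance from the TCP to the fingertips, in m); z points along the fingers, y is the line along which they close (so a half turn about z gives the same grasp; the last joint's range is limited). The gripper opens to 94 mm and grips with 3 to 60 N. Pads are 16 mm wide; open, the fingers measure 119 mm over their backs; the gripper's body (75 mm by 177 mm) begins 78 mm behind the grasp point.
Start: joints at [1.19, 0.207, 1.542, -0, 1.393, -0.15], TCP at [0.131, 0.56, 0.227] pointing down, gripper open.
Joint ranges: [-2.73, 2.73], [-0.86, 2.22], [0.23, 2.46], [-1.11, 4.25], [0.08, 2.63], [-2.82, 2.82]. Speed limits (rad/s): [2.79, 2.79, 3.14, 3.14, 3.14, 3.14].

### API

Orientations are given as a rotation vector (axis times angle).
In Python, from rig import env gives the robot as it stands. The module is installed in compiled form; this text tells all that it offers. Calls block until the motion is done:
- env.move_to(position, orientation): joint-space move of the TCP to a pose.
- env.move_linear(position, attitude=None, v=0.15): straight line of the TCP; attitude=None keeps the orientation; v is the mean speed in m/s.
- env.movej(angles): joint-space move.
- env.gripper_to(opening, f_grip=None): opening from 0.0 (shut) to 1.0 (fully open); f_grip is the grip in N (None keeps the last); returns when the fingers have stopped.
- env.hold(seconds).
- env.solve_ik(position, orientation): joint angles nearest the present ones, or None.
- env.get_image(name): name is "scene" or "top" or "wrist"; returns the picture (420x560x3 uint8, red, green, blue); there is no depth.
- env.camera_params(name): a dict with "mtx" (3x3 intrinsics, pixels), "k1" (the pictures are not rectified: a ray, as slopes to the right and down, at radius r is drawn at 1 + k1 r^2 times it, then the intrinsics apply), "R" (3x3) and "t" (3): a world point X has camera coordinates R X + t. Camera axes: x right, y down, z forward; pixel columns grow to the right and rows downward; lengths in m; the calibration is good to about 2 mm. A picture is of the moment at which its call begins: read the wrist's pose just before it. camera_params takes no time and is no camera call; for the wrist camera it gives the pose at the moment of the call.
A pose or a line that the arm cannot do raises env.MotionError and nothing moves.
- env.finish_job(): hands the job in; it is judged then, once.
Readings, each from a call of its own:
- env.get_t(): time.
- env.get_qpos(): joint angles.
- env.get_joint_vel(): joint speeds.
- env.get_tau(): joint torques, N m.
- env.get_eef_pos(): TCP position.
- env.get_tool_rot(): TCP orientation.
- env.get_contact_force(): force on the tool from outside, world axes, zero at the start.
- env.get_torque(): the same for the moment, N m.
- env.get_gripper_width(): opening from 0.0 (shut) to 1.0 (fully open).
- env.get_grip_force(): force on a finger pad.
Only numpy, scipy, OpenCV 4.12 (cv2) and the standard library are available. Lean on these libraries where they do the work, as an engineer would, in place of code of your own. Each camera call takes 0.05 s, during which the arm holds its last target. There are 200 camera calls.

## Working session

There is one attempt and no reset: what is moved stays moved. The work goes in short steps, each a Python script; the robot and the scene stay as the last script left them, time stands still between calls to the robot, and variables do not carry over. Pictures are saved under pics/ and viewed, at most 10 in all, crops included, and the job is handed in when it is done.

```bash
mkdir -p pics
python3 - <<'E'
from rig import env
import cv2,numpy as np
for n in("scene","top"):
    cv2.imwrite(f"pics/{n}0.png",env.get_image(n)[:,:,::-1]); p=env.camera_params(n)
    print(n,p["mtx"].round(1).tolist(),p["k1"],np.round(-p["R"].T@p["t"],3),p["R"].round(3).tolist())
print(env.tips_ahead,env.get_t(),env.get_tool_rot())
E
```

```text
scene [[490.3, 0.0, 285.0], [0.0, 490.3, 211.8], [0.0, 0.0, 1.0]] -0.15668585074540628 [-0.11   1.42   0.784] [[-0.875, -0.484, 0.023], [-0.228, 0.369, -0.901], [0.428, -0.793, -0.433]]
top [[449.1, 0.0, 282.1], [0.0, 449.1, 209.1], [0.0, 0.0, 1.0]] -0.02499277746099833 [ 0.281 -0.017  1.707] [[0.442, -0.897, 0.002], [-0.874, -0.432, -0.221], [0.199, 0.096, -0.975]]
0.022 0.1 [-3.60035007e-01 -3.12032797e+00  3.01409836e-03]
```

View pics/scene0.png

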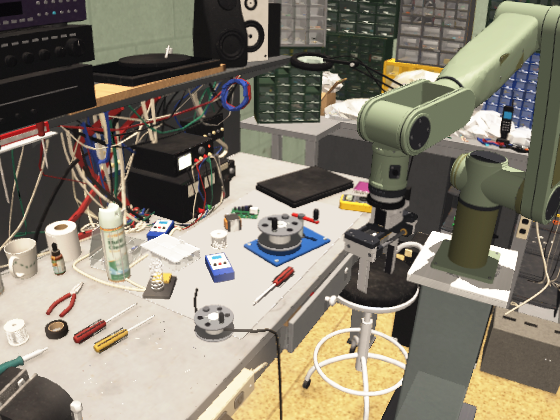

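View pics/top0.png

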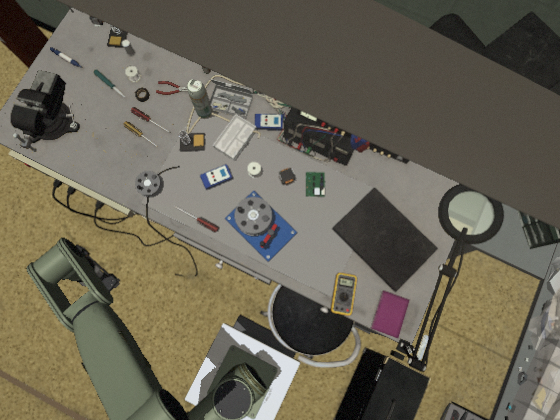

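The scene picture shows the winder at about (282,235). In the top view the reel is at (253,214) and the red latch at (268,235). I'll enlarge both.

```bash
python3 - <<'E'
import cv2,numpy as np
a=cv2.imread("pics/top0.png")[180:270,200:320]; b=cv2.imread("pics/scene0.png")[190:275,225:345]
a=cv2.resize(a,None,fx=6.5,fy=6.5,interpolation=cv2.INTER_CUBIC);b=cv2.resize(b,None,fx=6.5,fy=6.5,interpolation=cv2.INTER_CUBIC)
cv2.imwrite("pics/topc.png",a);cv2.imwrite("pics/scenec.png",b)
E
cat > h.py <<'E'
import numpy as np,cv2
from rig import env
def ray(p,uv):
    d=cv2.undistortPoints(np.array([[uv]],float),p["mtx"],np.array([p["k1"],0,0,0.]))[0,0]
    return -p["R"].T@p["t"], p["R"].T@np.array([d[0],d[1],1])
def at_z(p,uv,z):
    c,d=ray(p,uv); return c+d*(z-c[2])/d[2]
def proj(p,X):
    return cv2.projectPoints(np.array(X,float).reshape(-1,1,3),cv2.Rodrigues(p["R"])[0],p["t"],p["mtx"],np.array([p["k1"],0,0,0.]))[0][:,0]
E
```

```text
(no output)
```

View pics/topc.png

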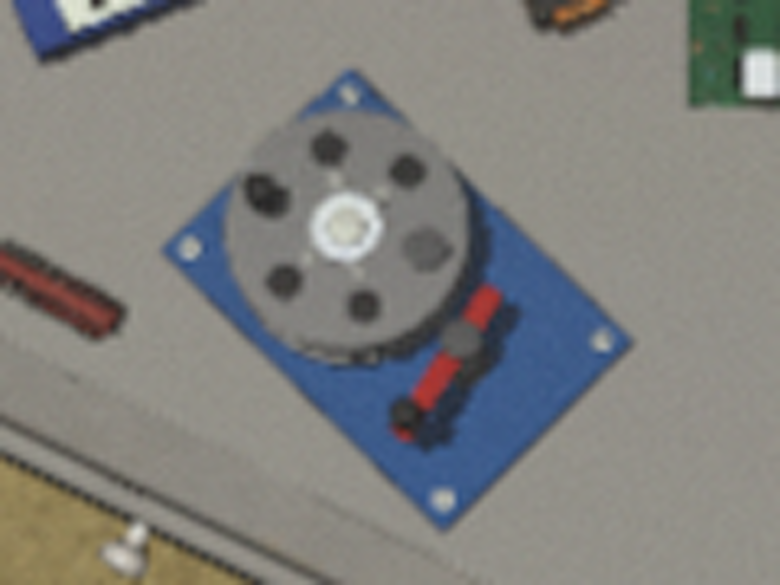

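View pics/scenec.png

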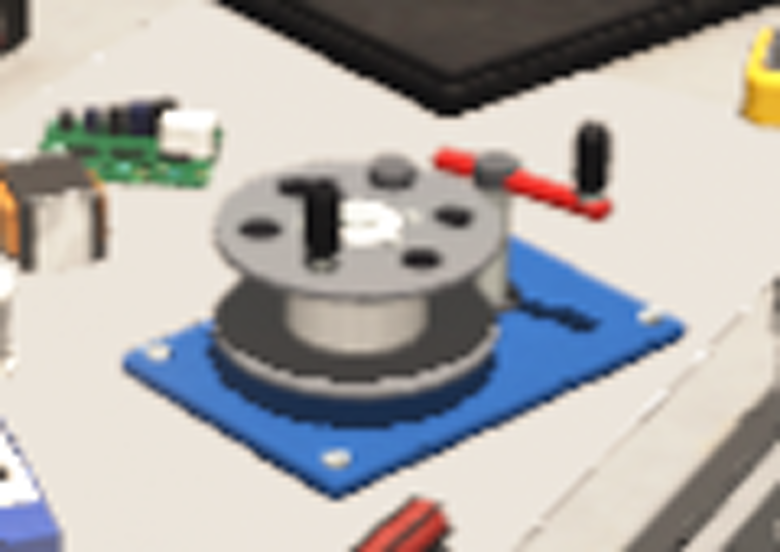

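Top crop: spindle tip at (347,226), counterweight at (427,248), crank knob around (265,190), latch post at (462,338) and latch knob at (405,412). The slab corners are also visible. Next I'll compute positions.

Run:
```python
from h import *
p=env.camera_params("top");s=env.camera_params("scene")
T=lambda u,v,z:at_z(p,((u+.5)/6.5+199.5,(v+.5)/6.5+179.5),z)
S=lambda u,v,z:at_z(s,((u+.5)/6.5+224.5,(v+.5)/6.5+189.5),z)
C=np.array([T(*c,.012) for c in((352,70),(165,248),(443,530),(632,342))])
print("corners",C.round(3).tolist(),"mid",C.mean(0).round(4),[np.linalg.norm(C[i]-C[i-1]).round(3) for i in range(4)])
ax=T(347,226,.092);cw=T(427,248,.097);pv=T(462,338,.087);lk=T(405,412,.126)
print("axis",ax,"cw",cw,"pv",pv,"lk",lk)
print("knob top/mid",T(262,188,.131),T(270,195,.113))
print("scene knob top,bottom",S(322,188,.131),S(322,262,.094),"latchknob top",S(592,130,.126),"pivot",S(497,165,.09))
f=lambda a,b:(np.linalg.norm((a-b)[:2]).round(4),np.arctan2(*(a-b)[1::-1]).round(3))
print("ax-pv",f(ax,pv),"ax-cw",f(ax,cw),"lk-pv",f(lk,pv),"knob",f(S(322,188,.131),ax))
print(np.hypot(*ax[:2]))
```

```text
corners [[0.646, 0.283, 0.012], [0.5, 0.333, 0.012], [0.423, 0.11, 0.012], [0.571, 0.06, 0.012]] mid [0.535  0.1966 0.012 ] [np.float64(0.235), np.float64(0.155), np.float64(0.236), np.float64(0.156)]
axis [0.54614196 0.2300492  0.092     ] cw [0.55398175 0.18311947 0.097     ] pv [0.51820299 0.14344543 0.087     ] lk [0.46205984 0.14917383 0.126     ]
knob top/mid [0.53806843 0.27610816 0.131     ] [0.53941716 0.27358174 0.113     ]
scene knob top,bottom [0.53867404 0.28341507 0.131     ] [0.5369467  0.28543827 0.094     ] latchknob top [0.46409743 0.15227437 0.126     ] pivot [0.51826441 0.14438111 0.09      ]
ax-pv (np.float64(0.091), np.float64(1.259)) ax-cw (np.float64(0.0476), np.float64(1.736)) lk-pv (np.float64(0.0564), np.float64(3.04)) knob (np.float64(0.0539), np.float64(1.71))
0.592615961206955
```

```bash
cat >> h.py <<'E'
from scipy.spatial.transform import Rotation as Ro
AX=np.array([.546,.230]);PHI0=1.735;RK=.048
def down(yx,yy):
    y=np.array([yx,yy,0.]);y/=np.linalg.norm(y);z=np.array([0,0,-1.]);x=np.cross(y,z)
    return Ro.from_matrix(np.c_[x,y,z]).as_rotvec()
def pose(phi,lead,tipz,sg):   # TCP on crank circle, shifted 'lead' clockwise along tangent; y tangential
    t=np.array([np.sin(phi),-np.cos(phi)])
    xy=AX+RK*np.array([np.cos(phi),np.sin(phi)])+lead*t
    return np.r_[xy,tipz+env.tips_ahead],down(*(sg*t))
E
python3 - <<'E'
from h import *
for sg in(1,-1):
  for ph in np.arange(PHI0,PHI0-3.01,-.5):
    q=env.solve_ik(*pose(ph,0,.105,sg)); print(sg,round(ph,2),None if q is None else np.round(q,2))
E
```

```text
1 1.74 [ 0.33  0.37  1.56 -0.    1.22  0.17]
1 1.24 [ 0.32  0.41  1.5  -0.    1.23  0.65]
1 0.74 [0.29 0.43 1.47 0.   1.24 1.12]
1 0.24 [ 0.25  0.43  1.46 -0.    1.25  1.59]
1 -0.26 [0.21 0.42 1.49 0.   1.24 2.05]
1 -0.76 [ 0.19  0.38  1.54 -0.    1.22  2.52]
1 -1.26 None
-1 1.74 None
-1 1.24 [ 0.32  0.41  1.5  -0.    1.23 -2.49]
-1 0.74 [ 0.29  0.43  1.47  0.    1.24 -2.02]
-1 0.24 [ 0.25  0.43  1.46  0.    1.25 -1.55]
-1 -0.26 [ 0.21  0.42  1.49  0.    1.24 -1.09]
-1 -0.76 [ 0.19  0.38  1.54 -0.    1.22 -0.62]
-1 -1.26 [ 0.17  0.34  1.6  -0.    1.21 -0.13]
```

Run:
```python
from h import *
env.move_to(*pose(PHI0,0,.175,1)); env.gripper_to(.47)
print(env.get_t(),env.get_eef_pos(),env.get_contact_force())
p=env.camera_params("wrist"); im=env.get_image("wrist")[:,:,::-1]
np.savez("w1.npz",**p)
cv2.imwrite("pics/w1.png",im)
k=np.r_[AX+RK*np.array([np.cos(PHI0),np.sin(PHI0)]),.131]
print("predicted spindle",proj(p,np.r_[AX,.092]),"knob top",proj(p,k))
```

```text
2.8083 [0.53819886 0.27731084 0.1970052 ] [ 0.90028277 -0.23688341 -0.21001924]
predicted spindle [[278.89734918 266.72892502]] knob top [[278.82172861 229.21285283]]
```

View pics/w1.png

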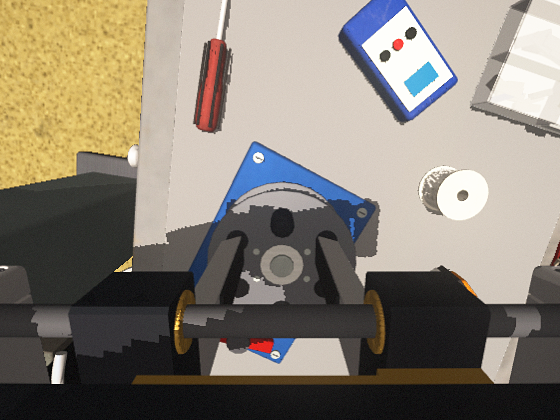

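Wrist view: spindle at (281,266), against a prediction of (279,267). The knob top at about (283,221) lies between the fingers. I'll descend round it and push clockwise.

```bash
cat >> h.py <<'E'
def push(ph,ph_end,lead,step=.02,lim=8,tipz=.100,v=.04):
    f0=np.load("f0.npy"); log=[]
    while ph>ph_end:
        ph-=step; p,o=pose(ph,lead,tipz,1)
        env.move_linear(p,o,v=v)
        F=env.get_contact_force()-f0; ft=F[:2]@np.array([np.sin(ph),-np.cos(ph)])
        log.append((round(ph,3),round(env.get_t(),2),round(ft,1),round(F[2],1)))
        if abs(ft)>lim or np.linalg.norm(F)>lim+3: break
    return ph,log
E
python3 - <<'E'
from h import *
env.move_linear(pose(PHI0,0,.100,1)[0],v=.1); env.hold(.2)
np.save("f0.npy",env.get_contact_force()); print(env.get_t(),np.load("f0.npy"))
env.move_linear(pose(PHI0,.006,.100,1)[0],v=.05); print(env.get_contact_force())
ph,log=push(PHI0,PHI0-.5,.009)
print(ph,*log[::2],sep="\n")
E
```

```text
3.9583 [-0.12816938 -0.57900386 -0.10077964]
[ 0.23747328  0.57867407 -0.64164794]
1.2349999999999997
(1.715, 4.47, np.float64(-0.1), np.float64(0.0))
(1.675, 4.97, np.float64(-0.2), np.float64(-0.5))
(1.635, 5.47, np.float64(0.1), np.float64(-0.1))
(1.595, 5.97, np.float64(-1.0), np.float64(-0.2))
(1.555, 6.47, np.float64(0.5), np.float64(0.0))
(1.515, 6.97, np.float64(-0.1), np.float64(-0.3))
(1.475, 7.47, np.float64(-0.6), np.float64(0.5))
(1.435, 7.97, np.float64(0.1), np.float64(-0.0))
(1.395, 8.47, np.float64(-1.3), np.float64(0.6))
(1.355, 8.97, np.float64(0.1), np.float64(-0.0))
(1.315, 9.47, np.float64(-0.5), np.float64(-0.4))
(1.275, 9.97, np.float64(-0.1), np.float64(0.4))
(1.235, 10.47, np.float64(-0.6), np.float64(0.3))
```

Run:
```python
from h import *
p=env.camera_params("wrist"); im=env.get_image("wrist")[:,:,::-1]; s=env.get_image("scene")[:,:,::-1]
sc=cv2.resize(s[190:275,225:345],None,fx=4.6,fy=4.6,interpolation=cv2.INTER_CUBIC)
a=np.zeros((420,560,3),np.uint8);a[:sc.shape[0],:552]=sc
cv2.imwrite("pics/w2.png",np.hstack([im[100:,180:420],a[:320]])); print(env.get_gripper_width())
```

```text
0.4699424040835918
```

View pics/w2.png

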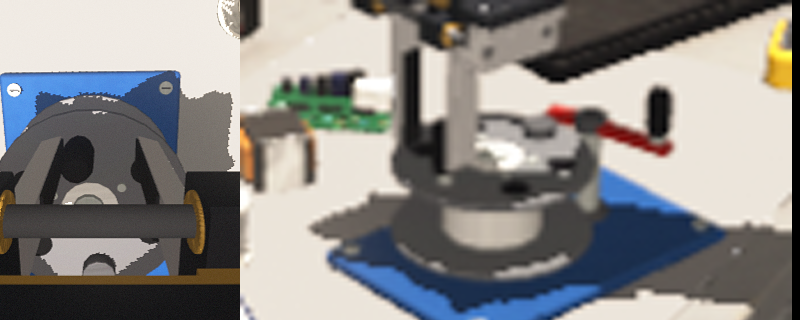

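The wrist picture shows the knob at (75,155) against the trailing finger, and the reel turning freely. I'll continue.

Run:
```python
from h import *
ph,log=push(1.235,-.93,.009,step=.024,lim=4)
print(ph,len(log),*[tuple(map(float,l)) for l in log[-14:]],sep="\n"); print("max before",max(abs(l[2]) for l in log[:-1]))
p=env.camera_params("wrist"); im=env.get_image("wrist")[:,:,::-1]; s=env.get_image("scene")[:,:,::-1]
sc=cv2.resize(s[190:275,225:345],None,fx=4.6,fy=4.6,interpolation=cv2.INTER_CUBIC)
a=np.zeros((420,560,3),np.uint8);a[:sc.shape[0],:552]=sc
cv2.imwrite("pics/w3.png",np.hstack([im[100:,180:420],a[:320]]))
```

```text
0.20299999999999924
43
(0.515, 18.07, -0.2, -0.0)
(0.491, 18.32, -0.8, -0.4)
(0.467, 18.57, -0.5, 0.2)
(0.443, 18.82, -1.5, 0.5)
(0.419, 19.07, -0.9, 0.6)
(0.395, 19.32, -0.6, -0.7)
(0.371, 19.57, -1.3, -0.7)
(0.347, 19.82, -0.6, 0.6)
(0.323, 20.07, -0.6, -0.1)
(0.299, 20.32, -1.3, -0.4)
(0.275, 20.57, -1.4, 0.0)
(0.251, 20.82, -2.2, 0.3)
(0.227, 21.07, -3.0, 1.4)
(0.203, 21.32, -4.7, 2.0)
max before 3.0
```

View pics/w3.png

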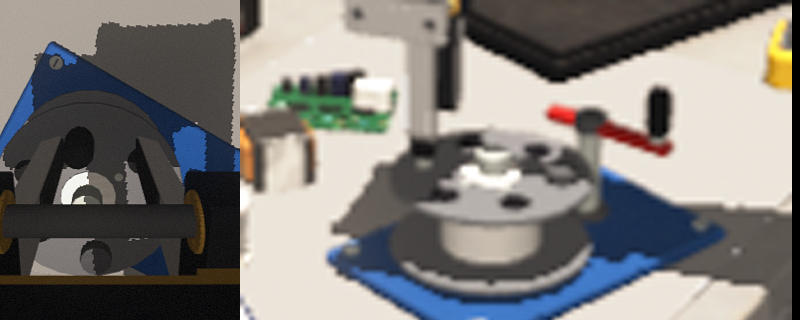

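The drop is visible: the spindle stands clearly proud of the flange, and the force rose to 4.7 N at the catch. I'll back off, lift and check.

```bash
cat >> h.py <<'E'
PV=np.array([.518,.1440]);RL=.055
def lpose(h,lead,tipz,sg):  # CCW
    t=np.array([-np.sin(h),np.cos(h)])
    return np.r_[PV+RL*np.array([np.cos(h),np.sin(h)])+lead*t,tipz+env.tips_ahead],down(*(sg*t))
E
python3 - <<'E'
from h import *
env.move_linear(pose(.203,.009-.007,.100,1)[0],v=.05)
env.move_linear(pose(.203,.009-.007,.18,1)[0],v=.15)
for sg in(1,-1):
  print([None if (q:=env.solve_ik(*lpose(h,0,.1,sg))) is None else round(q[5],2) for h in (3.04,3.7,4.386)])
sg=min((1,-1),key=lambda s:99 if env.solve_ik(*lpose(4.386,0,.1,s)) is None or env.solve_ik(*lpose(3.04,0,.1,s)) is None else abs(env.solve_ik(*lpose(3.04,0,.1,s))[5]-env.get_qpos()[5]))
print("sg",sg)
env.move_to(*lpose(3.04,0,.18,sg)); print(env.get_t())
p=env.camera_params("wrist"); im=env.get_image("wrist")[:,:,::-1]; s=env.get_image("scene")[:,:,::-1]
sc=cv2.resize(s[190:275,225:345],None,fx=4.6,fy=4.6,interpolation=cv2.INTER_CUBIC)
cv2.imwrite("pics/w4.png",np.hstack([im[100:,180:420],sc[:320,:]]))
P=env.camera_params("scene")
f=lambda X:((proj(P,X)-[224.5,189.5])*4.6)+[240,0]
th=np.linspace(0,2*np.pi,8,endpoint=False)
for z in(.075,.087): c=np.array([np.r_[AX+.07*np.array([np.cos(a),np.sin(a)]),z] for a in np.linspace(0,6.28,100)]); q=f(c);print(z,"rim box",q.min(0),q.max(0))
print("latch knob pred in wrist crop",proj(p,lpose(3.04,0,.126-env.tips_ahead,sg)[0])-[180,100])
E
```

```text
[np.float64(1.81), np.float64(1.07), np.float64(0.34)]
[np.float64(-1.33), np.float64(-2.07), np.float64(-2.8)]
sg 1
23.075
0.075 rim box [394.14457039 128.937379  ] [600.26100798 224.42571491]
0.087 rim box [394.11670879 113.68884753] [600.94914583 208.22261254]
latch knob pred in wrist crop [[ 99.45825038 126.77796245]]
```

View pics/w4.png

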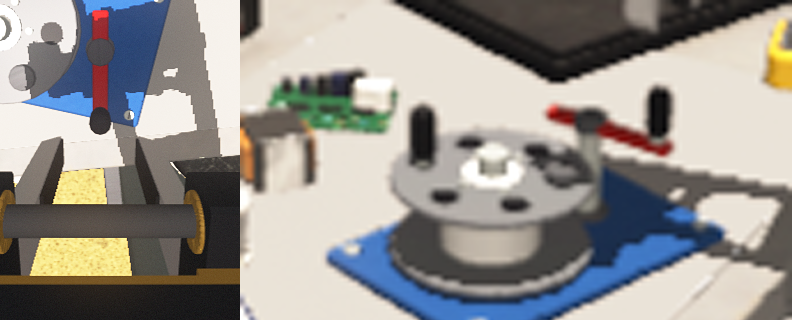

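The rim spans rows 129 to 224 in the scene crop, matching the home height of 75 mm. The wrist crop shows the latch knob at (100,118), centred between the fingers. Now I'll shut the latch.

Run:
```python
from h import *
env.move_linear(lpose(3.04,0,.102,1)[0],v=.12); env.hold(.2)
f0=env.get_contact_force(); h=3.04; log=[]
while h<4.386+.2:
    h+=.05 if h<4.2 else .025
    env.move_linear(*lpose(h,.009,.102,1),v=.05)
    F=env.get_contact_force()-f0; ft=F[:2]@np.array([-np.sin(h),np.cos(h)]); log.append((round(h,3),round(float(ft),1)))
    if abs(ft)>6: break
print(log[::4],log[-6:],env.get_t())
env.move_linear(lpose(h,-.001,.102,1)[0],v=.05)
env.move_linear(lpose(h,-.001,.2,1)[0],v=.15)
p=env.camera_params("wrist"); im=env.get_image("wrist")[:,:,::-1]; s=env.get_image("scene")[:,:,::-1]
sc=cv2.resize(s[190:275,225:345],None,fx=4.6,fy=4.6,interpolation=cv2.INTER_CUBIC)
cv2.imwrite("pics/w5.png",np.hstack([im[:320,180:420],sc[:320,:]]))
print(env.get_t(),proj(p,[np.r_[PV,.09],lpose(4.386,0,.126-env.tips_ahead,1)[0],np.r_[AX,.092]])-[180,0])
```

```text
[(3.09, -0.5), (3.29, 0.0), (3.49, 1.0), (3.69, 1.3), (3.89, 1.3), (4.09, 1.3), (4.265, -0.1), (4.365, 0.8), (4.465, 0.4)] [(4.415, 0.0), (4.44, -1.1), (4.465, 0.4), (4.49, -1.1), (4.515, -3.6), (4.54, -6.6)] 33.3083
34.5583 [[100.68715927 151.11003935]
 [ 90.88780688 218.3195661 ]
 [115.91401715  43.70042585]]
```

View pics/w5.png

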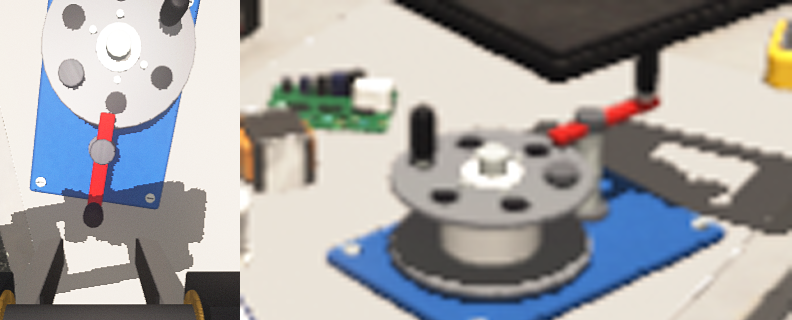

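The latch bar runs from (105,115) to (93,215), in line with the spindle. It's on its stop, the reel is home and nothing is touching, so I'm handing in.

```bash
python3 -c "
from rig import env
print(env.get_contact_force(),env.finish_job(),env.get_t())"
```

```text
the job is handed in; nothing more can be done
the job is handed in; nothing more can be done
```

The job is handed in: the reel dropped home (pushing stopped at about 5 N), the latch is shut on its stop, and the arm is clear after about 35 s; the hand-in gave no pass or fail verdict.

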